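# Put the torque sensors back in their own seats

## Robot

A 7-joint arm with a two-finger parallel gripper is mounted at the origin on the work surface. World frame = base frame: x ahead of the robot, y to its left, z up, the work surface at z = 0. Lengths are in m, angles in rad, forces in N, time in s.
With the tool pointing down it reaches from about 0.425 to 0.875 m from the base axis. Payload 4.7 kg.
Tool frame: the origin (TCP) lies between the finger pads; the fingertips stand 14 mm ahead of it and the grasp point (between the pads) lies 5 mm behind it; z points along the fingers, y is the line along which they close (so a half turn about z gives the same grasp; the last joint's range is limited). The gripper opens to 87 mm and grips with 3 to 60 N. Pads are 19 mm wide; open, the fingers measure 117 mm over their backs; the gripper's body (75 mm by 190 mm) begins 51 mm behind the grasp point.
Start: joints at [-1.161, 0.321, -0.07, 1.45, 0.023, 1.371, -0.057], TCP at [0.251, 0.6, 0.237] pointing down, gripper open.
Joint ranges: [-2.86, 2.86], [-0.3, 2.09], [-1.38, 1.24], [0.06, 2.45], [-1.56, 4.7], [0.09, 2.05], [-2.69, 2.69]. Speed limits (rad/s): [2.57, 2.57, 3.14, 3.14, 3.14, 3.14, 3.14].

## Interface

Orientations are given as a rotation vector (axis times angle).
In Python, from bench import ctrl gives the robot as it stands.
- The arm moves only by the tool step_arm, never from a script. Its argument "commands" is a list of rows, each an object with "travel": the shift along the tool's x, y, z in m, a list of three; "turn": the turn, a rotation vector about the tool's x, y, z in degrees, a list of three. A call has 1 to 5 rows; each row is the pose to reach, as a shift and turn from the pose commanded when the call began, along the tool's axes at that moment; what a row does not reach only later rows make up. A row lasts 1/10 s, in which the tool goes at most 50 mm and 8.59 degrees, less where a joint would pass 70% of its speed; a pose out of reach is approached as far as the arm can. A call with a gripper value outside its range is refused whole. "gripper" is the opening, from 0 (shut) to 1 (fully open), set as the call begins (left out, the last holds). The fingers move at their own pace and stop on an object; "force" is the grip in N (left out, the last holds). Time passes only in rows, so rows that repeat a pose let the fingers close. It gives the time, the measured TCP pose, the force, the opening and the grip force at its end, in the units of the state.
- ctrl.get_state(): the state, without advancing time (a new reading comes with each control period).
- ctrl.get_image(name): name is "scene" or "top" or "wrist"; returns the picture (400x640x3 uint8, red, green, blue); there is no depth.
- ctrl.camera_model(name): a dict with "fx", "fy", "cx", "cy" (pixels), "R" (3x3) and "t" (3): a world point X has camera coordinates R X + t; the wrist camera has in their place "T_tool_cam" (4x4, takes a point from camera to tool coordinates, whose origin is the TCP and whose axes are the flange's). Camera axes: x right, y down, z forward; pixel columns grow to the right and rows downward; lengths in m; the calibration is good to about 2 mm. A picture is of the moment at which its call begins: read the wrist's pose just before it. camera_model takes no time and is no camera call.
- ctrl.close_job(): hands the job in; it is judged then, once.
The state is a dict: "time": time; "joint_positions": joint angles; "qd": joint speeds; "joint_torque": joint torques, N m; "position": TCP position; "tool_rot": TCP orientation; "ft_force": force on the tool from outside, world axes, zero at the start; "torque": the same for the moment, N m; "grip_width": opening from 0.0 (shut) to 1.0 (fully open); "grip_force": force on a finger pad.
Only numpy, scipy, OpenCV 4.12 (cv2) and the standard library are available. Lean on these libraries where they do the work, as an engineer would, in place of code of your own. Each camera call takes 0.05 s, during which the arm holds its last target. There are 200 camera calls.

## Task

The blue, red and yellow torque sensors have been put back in one another's seats, and the green one waits on the black pad while its seat is empty. Move them about, using the free seat or another free spot on the way, until every sensor stands upright, fully down in the seat of its own colour, and let go of all. Set them down gently, never drop them or tip them over, and leave the ratchet and the mouse where they lie.

Things in the scene. Friction and masses are not known exactly. Their poses are not given: they have to be found in the camera images.
- sensor_blue: Loose upright torque sensor, blue collar, under 0.5 kg, 90 mm high: round body 48 mm wide to 42 mm up (upper 15 mm blue); aluminium neck 32 mm wide from 42 to 80 mm, blue disc on top (grip here); 9.5 mm square stub to 90 mm. A 12 mm connector sticks out along x to 33 mm from the axis, 19.5 mm up, clear of a seat's rim. Origin: centre of underside; z up; any yaw serves. Starts in a seat of another colour.
- sensor_red: Loose upright torque sensor, red collar, under 0.5 kg, 90 mm high: round body 48 mm wide to 42 mm up (upper 15 mm red); aluminium neck 32 mm wide from 42 to 80 mm, red disc on top (grip here); 9.5 mm square stub to 90 mm. A 12 mm connector sticks out along x to 33 mm from the axis, 19.5 mm up, clear of a seat's rim. Origin: centre of underside; z up; any yaw serves. Starts in a seat of another colour.
- sensor_yellow: Loose upright torque sensor, yellow collar, under 0.5 kg, 90 mm high: round body 48 mm wide to 42 mm up (upper 15 mm yellow); aluminium neck 32 mm wide from 42 to 80 mm, yellow disc on top (grip here); 9.5 mm square stub to 90 mm. A 12 mm connector sticks out along x to 33 mm from the axis, 19.5 mm up, clear of a seat's rim. Origin: centre of underside; z up; any yaw serves. Starts in a seat of another colour.
- sensor_green: Loose upright torque sensor, green collar, under 0.5 kg, 90 mm high: round body 48 mm wide to 42 mm up (upper 15 mm green); aluminium neck 32 mm wide from 42 to 80 mm, green disc on top (grip here); 9.5 mm square stub to 90 mm. A 12 mm connector sticks out along x to 33 mm from the axis, 19.5 mm up, clear of a seat's rim. Origin: centre of underside; z up; any yaw serves. Starts on a black pad, 4 mm thick.
- seat_blue: Seat with a blue ring, fixed to the bench: square aluminium flange 92 x 92 x 6 mm, round blue ring 88 mm outside, rim 20 mm above the bench, round recess 68 mm wide with a flat floor 10 mm above the bench; a sensor fits with 10 mm to spare all round. Origin: centre of the underside, on the bench; z up. Holds a sensor of another colour at the start.
- seat_red: Seat with a red ring, fixed to the bench: square aluminium flange 92 x 92 x 6 mm, round red ring 88 mm outside, rim 20 mm above the bench, round recess 68 mm wide with a flat floor 10 mm above the bench; a sensor fits with 10 mm to spare all round. Origin: centre of the underside, on the bench; z up. Holds a sensor of another colour at the start.
- seat_yellow: Seat with a yellow ring, fixed to the bench: square aluminium flange 92 x 92 x 6 mm, round yellow ring 88 mm outside, rim 20 mm above the bench, round recess 68 mm wide with a flat floor 10 mm above the bench; a sensor fits with 10 mm to spare all round. Origin: centre of the underside, on the bench; z up. Holds a sensor of another colour at the start.
- seat_green: Seat with a green ring, fixed to the bench: square aluminium flange 92 x 92 x 6 mm, round green ring 88 mm outside, rim 20 mm above the bench, round recess 68 mm wide with a flat floor 10 mm above the bench; a sensor fits with 10 mm to spare all round. Origin: centre of the underside, on the bench; z up. Empty at the start.
- ratchet: Bystander: loose ratchet wrench lying flat, orange handle and steel head, about 197 mm long along its x axis, 34 mm wide, 29 mm high. Origin: on the underside, near the middle. Leave it alone.
- mouse: Bystander: loose black computer mouse, 105 x 60 x 32 mm. Origin: centre of the underside. Leave it alone.
Not all that is in view belongs to the job. What is shaped like the sensor_red but orange or purple is not meant.

How it is judged:
By the outcome, as a careful person would: the job done as asked, in the order asked, and still so for the second after the job is handed in, with the robot touching nothing.
It also fails if it takes over 115 s, if anything falls off the work surface, if the arm or the gripper's body presses on something with over 40 N, if the wrist force passes 120 N, or if a joint passes its speed limit or range.

## Working session

There is one attempt and no reset: what is moved stays moved. The work goes in short steps, Python scripts to look and compute and a tool call to move; the robot and the scene stay as the last step left them, time stands still between calls to the robot, and variables do not carry over. Pictures are saved under pics/ and viewed, at most 14 in all, crops included, and the job is handed in when it is done.

Besides the shell and the picture viewer there is one more tool, called after "Emit:" as a command line: name --argument value ..., lists and objects as JSON in quotes. step_arm: Moves the arm, as the interface text tells. Its arguments: {"type":"object","properties":{"commands":{"type":"array"},"gripper":{"type":"number"},"force":{"type":"number"}},"required":["commands"]}

```bash
ls; mkdir -p pics
python3 - <<'E'
from bench import ctrl
import cv2
s=ctrl.get_state();print(s)
for n in("top","scene"):
    cv2.imwrite(f"pics/{n}0.png",ctrl.get_image(n)[:,:,::-1]); print(n,ctrl.camera_model(n))
print(ctrl.camera_model("wrist"))
E
```

```text
pics
{'time': 0.0, 'joint_positions': array([-1.16087125,  0.32179914, -0.07008324,  1.45169404,  0.0226453 ,
        1.37077463, -0.05686888]), 'qd': array([ 4.59499810e-05,  1.30698786e-03, -1.08227758e-03,  6.15723156e-04,
        4.10954088e-04,  9.54724721e-04, -1.16821371e-03]), 'joint_torque': array([-1.54372037e-04, -4.91298366e+01, -4.03978424e-01, -3.12513828e+01,
       -6.37538591e-02,  4.41254396e-02,  1.89172297e-04]), 'position': array([0.25047698, 0.59922923, 0.23546742]), 'tool_rot': array([-6.17556684e-01, -3.08006108e+00,  2.94428792e-03]), 'ft_force': array([ 0.45131077, -0.40038851,  0.6263579 ]), 'torque': array([ 0.03383808, -0.01235145, -0.01779475]), 'grip_force': 0.0, 'grip_width': 0.9969044586849034}
top {'fx': 379.1403956581419, 'fy': 379.1403956581419, 'cx': 320.41515822583835, 'cy': 199.91579900402442, 'R': array([[-0.02202776, -0.99904377, -0.03776673],
       [-0.98749525,  0.02764039, -0.15520679],
       [ 0.15610227,  0.0338756 , -0.98715983]]), 't': array([0.041824  , 0.54474506, 0.74219928])}
scene {'fx': 441.32692110460846, 'fy': 441.32692110460846, 'cx': 331.260348096149, 'cy': 204.34783958733044, 'R': array([[-0.87956299,  0.47559194,  0.01346282],
       [ 0.30243573,  0.58072266, -0.75583981],
       [-0.36728949, -0.66073709, -0.65461815]]), 't': array([ 0.49960389, -0.13645957,  1.25438307])}
{'fx': 277.7606549724643, 'fy': 277.7606549724643, 'cx': 315.8131316766894, 'cy': 200.76992050612753, 'T_tool_cam': array([[ 3.83925783e-04, -9.56440630e-01, -2.91926659e-01,
         7.99957506e-02],
       [ 9.99999924e-01,  3.87716370e-04,  4.48676536e-05,
         7.12037742e-05],
       [ 7.02714978e-05, -2.91926654e-01,  9.56440706e-01,
        -1.48796041e-01],
       [ 0.00000000e+00,  0.00000000e+00,  0.00000000e+00,
         1.00000000e+00]])}
```

View pics/top0.png

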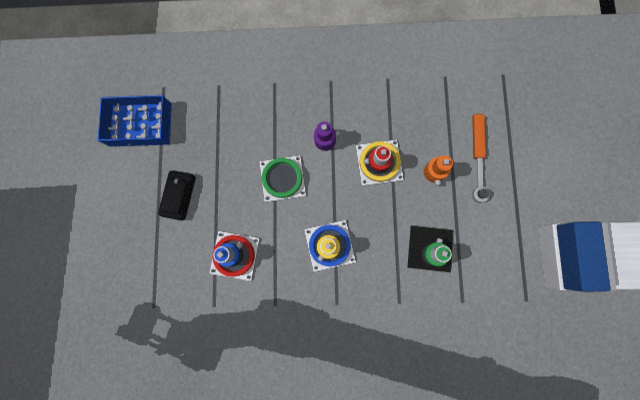

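View pics/scene0.png

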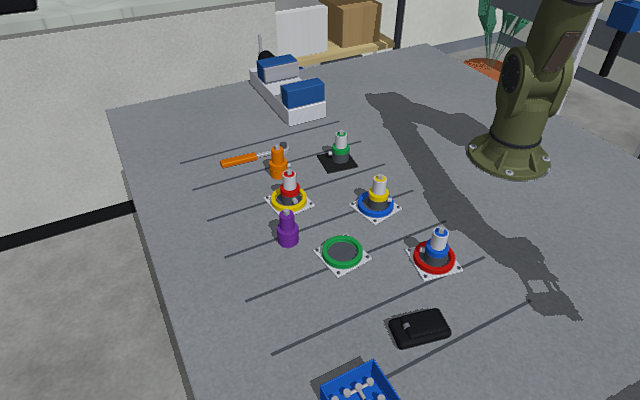

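Top view: the red seat (235,256) holds blue, the blue seat (330,246) holds yellow, and the yellow seat (380,162) holds red. The green seat (283,178) is empty, and the green sensor is on the pad at (437,252). The decoys are purple (324,135) and orange (438,168).

```bash
cat > h.py <<'E'
from bench import ctrl
import cv2, numpy as np
from scipy.spatial.transform import Rotation as Ro
HUE={'red':[(0,6),(174,180)],'yellow':[(22,34)],'green':[(60,85)],'blue':[(102,120)]}
def mask(img,c):
    h=cv2.cvtColor(img,cv2.COLOR_RGB2HSV); m=np.zeros(h.shape[:2],np.uint8)
    for a,b in HUE[c]: m|=cv2.inRange(h,(a,130,50),(b,255,255))
    return m
def blobs(img,c,amin=30):
    n,l,s,ce=cv2.connectedComponentsWithStats(mask(img,c))
    return [(l==i,s[i],ce[i]) for i in range(1,n) if s[i,4]>=amin]
def cam(name,st=None):
    m=ctrl.camera_model(name)
    K=np.array([[m['fx'],0,m['cx']],[0,m['fy'],m['cy']],[0,0,1]])
    if name=='wrist':
        T=np.eye(4);T[:3,:3]=Ro.from_rotvec(st['tool_rot']).as_matrix();T[:3,3]=st['position'];T=T@m['T_tool_cam']
        return K,T[:3,:3],T[:3,3]
    return K,m['R'].T,-m['R'].T@m['t']
def onplane(c,uv,z):
    K,R,o=c; d=R@np.linalg.solve(K,[uv[0],uv[1],1.]); return o+d*(z-o[2])/d[2]
def totool(st,p):  # world point -> shift in tool axes from measured pose
    return Ro.from_rotvec(st['tool_rot']).inv().apply(np.array(p)-st['position'])
E
python3 - <<'E'
from h import *
img=ctrl.get_image('top'); c=cam('top')
for col in HUE:
    for b,s,ce in blobs(img,col):
        pts=np.argwhere(b)[:,::-1].astype(np.float32)
        h=cv2.convexHull(pts)
        e=cv2.fitEllipse(h) if len(h)>5 else None
        print(col,s,ce.round(),np.round(e[0],1),np.round(e[1],1),'z.02',onplane(c,e[0],.02).round(3)[:2],'z.09',onplane(c,e[0],.09).round(3)[:2])
E
```

```text
red [376 147  14  12  97] [382. 153.] [382.5 152.6] [11.6 13. ] z.02 [ 0.649 -0.108] z.09 [ 0.629 -0.098]
red [369 149  23  22 185] [378. 163.] [379.8 158.7] [23.1 23.5] z.02 [ 0.636 -0.101] z.09 [ 0.617 -0.092]
red [213 235  41  41 508] [235. 256.] [232.8 255.4] [40.4 41.6] z.02 [0.436 0.216] z.09 [0.435 0.197]
yellow [360 142  41  39 544] [380. 161.] [379.7 161. ] [39.3 40.4] z.02 [ 0.631 -0.101] z.09 [ 0.612 -0.092]
yellow [317 235  23  24 210] [328. 247.] [328.  246.6] [23.1 24.1] z.02 [0.45  0.015] z.09 [0.448 0.014]
yellow [321 240  14  13 107] [328. 246.] [327.5 245.6] [12.8 13.2] z.02 [0.452 0.016] z.09 [0.45  0.015]
green [262 158  40  39 507] [281. 177.] [281.5 177.3] [38.7 39.2] z.02 [0.601 0.112] z.09 [0.586 0.102]
green [425 242  21  25 177] [432. 254.] [436.9 253.8] [24.  25.1] z.02 [ 0.43  -0.209] z.09 [ 0.429 -0.191]
green [437 247  13  13  82] [442. 253.] [442.9 253.3] [12.1 12.8] z.02 [ 0.431 -0.221] z.09 [ 0.43  -0.202]
blue [  98   95   74   51 2781] [134. 120.] [134.7 120.2] [60.3 85.9] z.02 [0.743 0.443] z.09 [0.715 0.404]
blue [ 557  222   53   69 3041] [583. 256.] [583.9 257.2] [61.3 82.6] z.02 [ 0.417 -0.504] z.09 [ 0.417 -0.46 ]
blue [309 225  41  41 582] [329. 245.] [329.3 245.1] [40.9 41.2] z.02 [0.453 0.012] z.09 [0.45  0.011]
blue [219 243  21  24 197] [232. 255.] [227.6 254.6] [23.3 24.4] z.02 [0.438 0.227] z.09 [0.437 0.207]
blue [215 248  13  13 100] [221. 254.] [220.9 254.1] [12.7 13.1] z.02 [0.44  0.241] z.09 [0.438 0.22 ]
```

Emit:
step_arm --commands '[{"travel":[-0.035,-0.03,0],"turn":[0,0,0]},{"travel":[-0.07,-0.06,0],"turn":[0,0,0]},{"travel":[-0.105,-0.09,0],"turn":[0,0,0]},{"travel":[-0.14,-0.12,0],"turn":[0,0,0]},{"travel":[-0.175,-0.15,0],"turn":[0,0,0]}]' --gripper 1

```text
time: 0.65
position: [0.3548, 0.3919, 0.2364]
tool_rot: [-0.618, -3.08, 0.0]
ft_force: [0.9, 0.4, 0.2]
grip_width: 0.998
grip_force: 0.0
```

Emit:
step_arm --commands '[{"travel":[-0.035,-0.03,0],"turn":[0,0,0]},{"travel":[-0.07,-0.06,0.01],"turn":[0,0,0]},{"travel":[-0.1,-0.09,0.02],"turn":[0,0,0]},{"travel":[-0.13,-0.115,0.03],"turn":[0,0,0]},{"travel":[-0.144,-0.128,0.03],"turn":[0,0,0]}]'

```text
time: 1.15
position: [0.4385, 0.2157, 0.2051]
tool_rot: [-0.625, -3.078, 0.004]
ft_force: [-0.1, -0.1, 0.2]
grip_width: 1.002
grip_force: 0.0
```

Emit:
step_arm --commands '[{"travel":[0,0,0],"turn":[0,0,0]},{"travel":[0,0,0],"turn":[0,0,0]}]'

```text
time: 1.35
position: [0.4375, 0.2208, 0.2066]
tool_rot: [-0.618, -3.08, -0.001]
ft_force: [0.3, 0.4, 0.4]
grip_width: 1.0
grip_force: 0.0
```

```bash
cat >> h.py <<'E'
def wdisc(c,z,near,name=None):
    st=ctrl.get_state(); im=ctrl.get_image('wrist'); w=cam('wrist',st)
    if name: cv2.imwrite(f'pics/{name}.png',im[:,:,::-1])
    for b,s,ce in blobs(im,c,100):
        h=cv2.convexHull(np.argwhere(b)[:,::-1].astype(np.float32))
        if len(h)<6: continue
        e=cv2.fitEllipse(h); p=onplane(w,e[0],z)
        if np.hypot(*(p[:2]-near))<.08: print(c,s,np.round(e[0]),np.round(e[1]),'world',p.round(4),'tool shift',totool(st,p).round(4))
    print('t',st['time'],'pos',st['position'].round(4),'rv',st['tool_rot'].round(4))
E
python3 - <<'E'
from h import *
wdisc('blue',.09,(.438,.22),'w1')
E
```

```text
blue [295 169  42  33 540] [315. 189.] [41. 42.] world [0.4271 0.2246 0.09  ] tool shift [ 0.011  -0.0006  0.1166]
blue [303 189  26  25 347] [315. 201.] [24. 25.] world [0.4384 0.2199 0.09  ] tool shift [-0.0013 -0.0005  0.1166]
t 1.35 pos [0.4375 0.2208 0.2066] rv [-6.1800e-01 -3.0798e+00 -1.2000e-03]
```

View pics/w1.png

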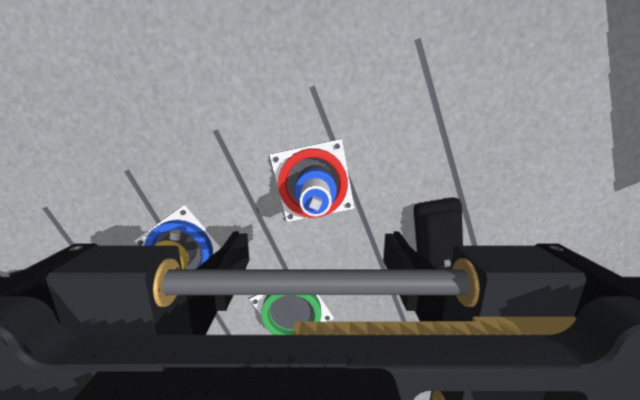

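The wrist view shows the blue disc at (315,201), centred between the fingers and within 1 mm of the top-camera estimate. I'll descend, grip and lift.

Emit:
step_arm --commands '[{"travel":[-0.001,-0.0005,0.04],"turn":[0,0,0]},{"travel":[-0.001,-0.0005,0.08],"turn":[0,0,0]},{"travel":[-0.001,-0.0005,0.11],"turn":[0,0,0]},{"travel":[-0.001,-0.0005,0.125],"turn":[0,0,0]},{"travel":[-0.001,-0.0005,0.135],"turn":[0,0,0]}]'

```text
time: 1.9
position: [0.437, 0.2208, 0.07]
tool_rot: [-0.613, -3.079, 0.002]
ft_force: [0.6, 0.1, 0.9]
grip_width: 1.0
grip_force: 0.0
```

Emit:
step_arm --commands '[{"travel":[0,0,0],"turn":[0,0,0]},{"travel":[0,0,0],"turn":[0,0,0]},{"travel":[0,0,0],"turn":[0,0,0]},{"travel":[0,0,0],"turn":[0,0,0]},{"travel":[0,0,0],"turn":[0,0,0]}]' --gripper 0.2 --force 25

```text
time: 2.4
position: [0.439, 0.2197, 0.0723]
tool_rot: [0.618, 3.079, 0.002]
ft_force: [0.3, 0.2, -0.5]
grip_width: 0.633
grip_force: 0.0
```

Emit:
step_arm --commands '[{"travel":[0,0,0],"turn":[0,0,0]},{"travel":[0,0,0],"turn":[0,0,0]},{"travel":[0,0,0],"turn":[0,0,0]}]'

```text
time: 2.7
position: [0.4386, 0.2195, 0.0716]
tool_rot: [0.618, 3.08, 0.0]
ft_force: [1.0, 0.1, -1.8]
grip_width: 0.359
grip_force: 25.1
```

Emit:
step_arm --commands '[{"travel":[0,0,-0.01],"turn":[0,0,0]},{"travel":[0,0,-0.035],"turn":[0,0,0]},{"travel":[0,0,-0.07],"turn":[0,0,0]},{"travel":[-0.02,-0.005,-0.1],"turn":[0,0,0]},{"travel":[-0.06,-0.012,-0.1],"turn":[0,0,0]}]'

```text
time: 3.2
position: [0.49, 0.1887, 0.1765]
tool_rot: [0.608, 3.078, 0.01]
ft_force: [1.3, 1.2, -3.5]
grip_width: 0.361
grip_force: 25.0
```

Emit:
step_arm --commands '[{"travel":[-0.04,-0.008,0],"turn":[0,0,0]},{"travel":[-0.08,-0.016,0],"turn":[0,0,0]},{"travel":[-0.11,-0.022,0],"turn":[0,0,0]},{"travel":[-0.131,-0.025,0],"turn":[0,0,0]},{"travel":[-0.131,-0.025,0],"turn":[0,0,0]}]'

```text
time: 3.7
position: [0.6023, 0.1081, 0.1712]
tool_rot: [0.625, 3.078, -0.004]
ft_force: [-0.5, -0.1, -3.9]
grip_width: 0.362
grip_force: 25.0
```

Run:
```python
from h import *
wdisc('green',.02,(.60,.112),'w2')
wdisc('blue',.2,(.60,.112))
```

```text
green [ 283  151   75   64 1225] [320. 188.] [75. 75.] world [0.601  0.1132 0.02  ] tool shift [0.0034 0.0046 0.1512]
t 3.7 pos [0.6023 0.1081 0.1712] rv [ 0.6247  3.0779 -0.0041]
blue [ 282  202   69   37 1262] [316. 226.] [46. 67.] world [0.572  0.1223 0.2   ] tool shift [ 0.0313  0.0001 -0.0289]
blue [292 251  48  19 627] [316. 269.] [36. 47.] world [0.5927 0.1135 0.2   ] tool shift [ 0.0088  0.     -0.029 ]
t 3.75 pos [0.6007 0.11   0.171 ] rv [-6.2180e-01 -3.0784e+00  2.3000e-03]
```

View pics/w2.png

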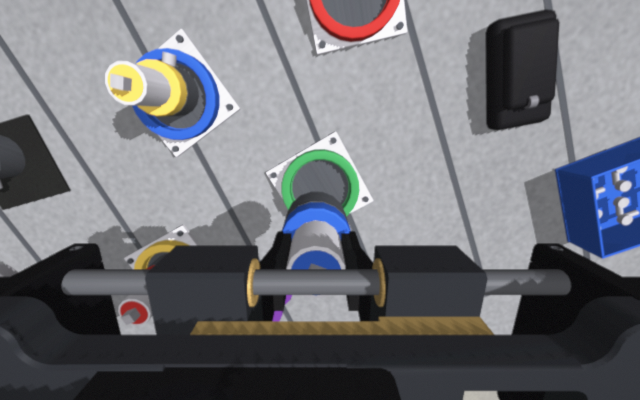

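The wrist view shows blue hanging upright and the green ring centred at (320,188), which puts the seat at about (0.601, 0.112). I'll lower straight down.

Emit:
step_arm --commands '[{"travel":[0,0,0.03],"turn":[0,0,0]},{"travel":[0,0,0.06],"turn":[0,0,0]},{"travel":[0,0,0.08],"turn":[0,0,0]},{"travel":[0,0,0.09],"turn":[0,0,0]},{"travel":[0,0,0.095],"turn":[0,0,0]}]'

```text
time: 4.3
position: [0.5993, 0.1126, 0.0758]
tool_rot: [-0.615, -3.079, 0.0]
ft_force: [0.5, 0.4, -3.1]
grip_width: 0.359
grip_force: 25.0
```

Emit:
step_arm --commands '[{"travel":[0,0,0.002],"turn":[0,0,0]},{"travel":[0,0,0.003],"turn":[0,0,0]},{"travel":[0,0,0.004],"turn":[0,0,0]},{"travel":[0,0,0.005],"turn":[0,0,0]},{"travel":[0,0,0.005],"turn":[0,0,0]}]'

```text
time: 4.8
position: [0.6007, 0.1117, 0.0719]
tool_rot: [0.618, 3.08, 0.001]
ft_force: [-0.9, 0.1, -3.1]
grip_width: 0.364
grip_force: 25.0
```

Emit:
step_arm --commands '[{"travel":[0,0,0.0005],"turn":[0,0,0]},{"travel":[0,0,0.001],"turn":[0,0,0]},{"travel":[0,0,0.001],"turn":[0,0,0]},{"travel":[0,0,0.001],"turn":[0,0,0]}]'

```text
time: 5.2
position: [0.6008, 0.1117, 0.0717]
tool_rot: [0.618, 3.08, 0.001]
ft_force: [-2.5, -0.5, 5.8]
grip_width: 0.36
grip_force: 25.0
```

Contact: the force is now upward. I'll release slowly, then rise.

Emit:
step_arm --commands '[{"travel":[0,0,0],"turn":[0,0,0]},{"travel":[0,0,0],"turn":[0,0,0]},{"travel":[0,0,0],"turn":[0,0,0]},{"travel":[0,0,0],"turn":[0,0,0]},{"travel":[0,0,0],"turn":[0,0,0]}]' --gripper 0.9

```text
time: 5.7
position: [0.6005, 0.1117, 0.0704]
tool_rot: [0.618, 3.08, -0.0]
ft_force: [-0.3, -0.3, 0.5]
grip_width: 0.73
grip_force: 0.0
```

Emit:
step_arm --commands '[{"travel":[0,0,-0.01],"turn":[0,0,0]},{"travel":[0,0,-0.04],"turn":[0,0,0]},{"travel":[0,0,-0.08],"turn":[0,0,0]},{"travel":[0,0,-0.115],"turn":[0,0,0]},{"travel":[0,0,-0.13],"turn":[0,0,0]}]'

```text
time: 6.2
position: [0.6025, 0.1118, 0.2054]
tool_rot: [0.617, 3.074, 0.005]
ft_force: [0.4, 0.0, 1.2]
grip_width: 0.899
grip_force: 0.0
```

Run:
```python
from h import *
s=ctrl.get_state(); print(s['position'],s['tool_rot'],s['grip_width'])
S=dict(red=(.435,.215),yellow=(.631,-.101),green=(.601,.112),blue=(.453,.012))
P=dict(red=(.629,-.098),yellow=(.450,.015),green=(.4305,-.203),blue=(.6008,.1117))
R=Ro.from_rotvec(-np.array([.618,3.08,0]))
f=lambda a,b:R.inv().apply([b[0]-a[0],b[1]-a[1],0])[:2].round(4)
print('to red',f(P['blue'],P['red']),'red->seat',f(P['red'],S['red']),'->yellow',f(S['red'],P['yellow']),'seat',f(P['yellow'],S['yellow']),
'->blue',f(S['yellow'],P['blue']),'seat',f(P['blue'],S['blue']),'->green',f(S['blue'],P['green']),'seat',f(P['green'],S['green']))
```

```text
[0.60247549 0.11177762 0.20543284] [0.61684613 3.07427402 0.0050852 ] 0.8992801165250166
to red [-0.1069 -0.1826] red->seat [0.2997 0.2139] ->yellow [-0.091  -0.1787] seat [-0.2117 -0.0372] ->blue [0.1099 0.1846] seat [ 0.0979 -0.149 ] ->green [-0.0622 -0.207 ] seat [-0.0358  0.3564]
```

Emit:
step_arm --commands '[{"travel":[-0.022,-0.037,0],"turn":[0,0,0]},{"travel":[-0.044,-0.075,0],"turn":[0,0,0]},{"travel":[-0.066,-0.113,0],"turn":[0,0,0]},{"travel":[-0.088,-0.151,0],"turn":[0,0,0]},{"travel":[-0.107,-0.1825,0],"turn":[0,0,0]}]'

```text
time: 6.7
position: [0.6284, -0.101, 0.2004]
tool_rot: [-0.62, -3.079, 0.001]
ft_force: [0.9, -0.3, -0.3]
grip_width: 0.898
grip_force: 0.0
```

Emit:
step_arm --commands '[{"travel":[0,0,0],"turn":[0,0,0]},{"travel":[0,0,0],"turn":[0,0,0]},{"travel":[0,0,0],"turn":[0,0,0]}]' --gripper 0.9

```text
time: 7.0
position: [0.6288, -0.0961, 0.2001]
tool_rot: [-0.614, -3.08, -0.002]
ft_force: [0.4, 0.2, -0.1]
grip_width: 0.904
grip_force: 0.0
```

Run:
```python
from h import *
wdisc('red',.09,(.629,-.098))
wdisc('yellow',.02,(.629,-.098))
```

```text
red [293 170  43  34 559] [314. 192.] [42. 43.] world [ 0.6186 -0.0939  0.09  ] tool shift [ 0.0102 -0.002   0.1101]
red [301 192  26  25 362] [313. 204.] [25. 26.] world [ 0.6297 -0.0989  0.09  ] tool shift [-0.002  -0.0024  0.1101]
t 7.0 pos [ 0.6288 -0.0961  0.2001] rv [-6.1440e-01 -3.0799e+00 -1.8000e-03]
yellow [ 278  154   69   68 1378] [312. 188.] [68. 69.] world [ 0.6307 -0.1017  0.02  ] tool shift [-0.0041 -0.005   0.1802]
t 7.05 pos [ 0.6289 -0.0957  0.2002] rv [-6.1320e-01 -3.0804e+00 -1.7000e-03]
```

Emit:
step_arm --commands '[{"travel":[-0.001,-0.001,0.04],"turn":[0,0,0]},{"travel":[-0.001,-0.001,0.08],"turn":[0,0,0]},{"travel":[-0.001,-0.001,0.11],"turn":[0,0,0]},{"travel":[-0.001,-0.001,0.122],"turn":[0,0,0]},{"travel":[-0.001,-0.001,0.129],"turn":[0,0,0]}]'

```text
time: 7.6
position: [0.6291, -0.0981, 0.0706]
tool_rot: [-0.615, -3.079, -0.0]
ft_force: [-0.0, -0.1, -0.1]
grip_width: 0.898
grip_force: 0.0
```

Emit:
step_arm --commands '[{"travel":[0,0,0],"turn":[0,0,0]},{"travel":[0,0,0],"turn":[0,0,0]},{"travel":[0,0,0],"turn":[0,0,0]},{"travel":[0,0,0],"turn":[0,0,0]},{"travel":[0,0,0],"turn":[0,0,0]}]' --gripper 0.2 --force 25

```text
time: 8.1
position: [0.6299, -0.0994, 0.0724]
tool_rot: [0.617, 3.079, 0.001]
ft_force: [0.2, 0.2, -0.2]
grip_width: 0.527
grip_force: 0.0
```

Emit:
step_arm --commands '[{"travel":[0,0,0],"turn":[0,0,0]},{"travel":[0,0,0],"turn":[0,0,0]},{"travel":[0,0,0],"turn":[0,0,0]},{"travel":[0,0,0],"turn":[0,0,0]}]'

```text
time: 8.5
position: [0.6295, -0.0991, 0.0717]
tool_rot: [0.617, 3.08, 0.0]
ft_force: [0.2, 0.3, 1.6]
grip_width: 0.36
grip_force: 25.0
```

Emit:
step_arm --commands '[{"travel":[0,0,-0.01],"turn":[0,0,0]},{"travel":[0,0,-0.035],"turn":[0,0,0]},{"travel":[0,0,-0.075],"turn":[0,0,0]},{"travel":[0,0,-0.11],"turn":[0,0,0]},{"travel":[0.02,0.014,-0.125],"turn":[0,0,0]}]'

```text
time: 9.0
position: [0.6181, -0.0834, 0.2005]
tool_rot: [0.625, 3.072, -0.004]
ft_force: [0.7, -1.0, -4.6]
grip_width: 0.362
grip_force: 25.0
```

Emit:
step_arm --commands '[{"travel":[0.035,0.025,0],"turn":[0,0,0]},{"travel":[0.07,0.05,0],"turn":[0,0,0]},{"travel":[0.105,0.075,0],"turn":[0,0,0]},{"travel":[0.14,0.1,0],"turn":[0,0,0]},{"travel":[0.175,0.125,0],"turn":[0,0,0]}]'

```text
time: 9.5
position: [0.5013, 0.1049, 0.1963]
tool_rot: [-0.618, -3.079, 0.001]
ft_force: [0.4, 1.3, -5.0]
grip_width: 0.36
grip_force: 25.0
```

Emit:
step_arm --commands '[{"travel":[0.035,0.025,0],"turn":[0,0,0]},{"travel":[0.07,0.05,0.0],"turn":[0,0,0]},{"travel":[0.095,0.067,0.01],"turn":[0,0,0]},{"travel":[0.105,0.0755,0.025],"turn":[0,0,0]},{"travel":[0.105,0.0755,0.025],"turn":[0,0,0]}]'

```text
time: 10.0
position: [0.4322, 0.2153, 0.1694]
tool_rot: [-0.61, -3.078, 0.005]
ft_force: [-0.8, 0.0, -4.3]
grip_width: 0.362
grip_force: 25.0
```

Run:
```python
from h import *
wdisc('red',.02,(.435,.215))
```

```text
red [ 280  156   78   58 1343] [318. 191.] [70. 77.] world [0.4326 0.2173 0.02  ] tool shift [-0.0002  0.0026  0.1494]
red [ 282  203   68   38 1235] [316. 227.] [47. 65.] world [0.4704 0.1988 0.02  ] tool shift [-0.0422 -0.      0.1493]
t 10.0 pos [0.4322 0.2153 0.1694] rv [-0.6102 -3.0776  0.0048]
```

Emit:
step_arm --commands '[{"travel":[0,0.001,0.03],"turn":[0,0,0]},{"travel":[0,0.001,0.06],"turn":[0,0,0]},{"travel":[0,0.001,0.08],"turn":[0,0,0]},{"travel":[0,0.001,0.09],"turn":[0,0,0]},{"travel":[0,0.001,0.095],"turn":[0,0,0]}]'

```text
time: 10.55
position: [0.4363, 0.2139, 0.0763]
tool_rot: [-0.621, -3.08, 0.001]
ft_force: [-0.9, -0.0, -3.9]
grip_width: 0.362
grip_force: 25.0
```

Emit:
step_arm --commands '[{"travel":[0,0,0.002],"turn":[0,0,0]},{"travel":[0,0,0.003],"turn":[0,0,0]},{"travel":[0,0,0.004],"turn":[0,0,0]},{"travel":[0,0,0.005],"turn":[0,0,0]},{"travel":[0,0,0.005],"turn":[0,0,0]}]'

```text
time: 11.05
position: [0.4358, 0.2153, 0.0719]
tool_rot: [0.617, 3.08, 0.001]
ft_force: [0.1, 0.5, -4.3]
grip_width: 0.363
grip_force: 25.0
```

Emit:
step_arm --commands '[{"travel":[0,0,0.0005],"turn":[0,0,0]},{"travel":[0,0,0.0005],"turn":[0,0,0]}]'

```text
time: 11.25
position: [0.4359, 0.2154, 0.0716]
tool_rot: [0.617, 3.08, 0.001]
ft_force: [-1.0, 0.1, -0.7]
grip_width: 0.365
grip_force: 25.0
```

Just touching. Another 0.3 mm, then release and rise.

Emit:
step_arm --commands '[{"travel":[0,0,0.0003],"turn":[0,0,0]},{"travel":[0,0,0.0003],"turn":[0,0,0]}]'

```text
time: 11.45
position: [0.436, 0.2155, 0.0716]
tool_rot: [0.617, 3.08, 0.001]
ft_force: [-2.4, -2.1, 5.2]
grip_width: 0.36
grip_force: 25.0
```

Emit:
step_arm --commands '[{"travel":[0,0,0],"turn":[0,0,0]},{"travel":[0,0,0],"turn":[0,0,0]},{"travel":[0,0,0],"turn":[0,0,0]},{"travel":[0,0,0],"turn":[0,0,0]},{"travel":[0,0,0],"turn":[0,0,0]}]' --gripper 0.9

```text
time: 11.95
position: [0.4358, 0.2152, 0.0707]
tool_rot: [0.618, 3.08, 0.0]
ft_force: [0.6, -0.4, -0.5]
grip_width: 0.73
grip_force: 0.0
```

Emit:
step_arm --commands '[{"travel":[0,0,-0.01],"turn":[0,0,0]},{"travel":[0,0,-0.04],"turn":[0,0,0]},{"travel":[0,0,-0.08],"turn":[0,0,0]},{"travel":[0,0,-0.115],"turn":[0,0,0]},{"travel":[0,0,-0.13],"turn":[0,0,0]}]'

```text
time: 12.45
position: [0.4374, 0.216, 0.2054]
tool_rot: [0.617, 3.076, 0.007]
ft_force: [0.3, -0.5, -0.1]
grip_width: 0.901
grip_force: 0.0
```

Emit:
step_arm --commands '[{"travel":[-0.018,-0.036,0],"turn":[0,0,0]},{"travel":[-0.036,-0.072,0],"turn":[0,0,0]},{"travel":[-0.054,-0.107,0],"turn":[0,0,0]},{"travel":[-0.072,-0.142,0],"turn":[0,0,0]},{"travel":[-0.091,-0.179,0],"turn":[0,0,0]}]'

```text
time: 12.95
position: [0.4507, 0.0136, 0.2017]
tool_rot: [0.617, 3.079, 0.002]
ft_force: [1.0, 0.4, 0.4]
grip_width: 0.901
grip_force: 0.0
```

Emit:
step_arm --commands '[{"travel":[0,0,0],"turn":[0,0,0]},{"travel":[0,0,0],"turn":[0,0,0]},{"travel":[0,0,0],"turn":[0,0,0]}]'

```text
time: 13.25
position: [0.4507, 0.0161, 0.2011]
tool_rot: [0.615, 3.08, 0.001]
ft_force: [-0.5, 0.8, -0.0]
grip_width: 0.901
grip_force: 0.0
```

Run:
```python
from h import *
wdisc('yellow',.09,(.45,.015))
wdisc('blue',.02,(.45,.015))
```

```text
yellow [293 169  43  34 535] [314. 190.] [42. 43.] world [0.4392 0.0189 0.09  ] tool shift [ 0.0116 -0.002   0.1111]
yellow [301 190  25  24 311] [313. 202.] [24. 25.] world [0.4501 0.0138 0.09  ] tool shift [-0.0004 -0.0024  0.1111]
t 13.25 pos [0.4507 0.0161 0.2011] rv [6.1550e-01 3.0804e+00 1.3000e-03]
blue [ 279  152   70   69 1569] [313. 187.] [69. 70.] world [0.4518 0.0125 0.02  ] tool shift [-0.0026 -0.0032  0.181 ]
t 13.3 pos [0.4506 0.0163 0.201 ] rv [6.1410e-01 3.0808e+00 7.0000e-04]
```

Emit:
step_arm --commands '[{"travel":[0,-0.001,0.04],"turn":[0,0,0]},{"travel":[0,-0.001,0.08],"turn":[0,0,0]},{"travel":[0,-0.001,0.11],"turn":[0,0,0]},{"travel":[0,-0.001,0.122],"turn":[0,0,0]},{"travel":[0,-0.001,0.129],"turn":[0,0,0]}]'

```text
time: 13.85
position: [0.4499, 0.0146, 0.071]
tool_rot: [-0.615, -3.079, 0.001]
ft_force: [-1.1, 0.9, 0.3]
grip_width: 0.898
grip_force: 0.0
```

Emit:
step_arm --commands '[{"travel":[0,0,0],"turn":[0,0,0]},{"travel":[0,0,0],"turn":[0,0,0]},{"travel":[0,0,0],"turn":[0,0,0]},{"travel":[0,0,0],"turn":[0,0,0]},{"travel":[0,0,0],"turn":[0,0,0]}]' --gripper 0.2 --force 25

```text
time: 14.35
position: [0.4507, 0.0141, 0.0724]
tool_rot: [0.617, 3.079, 0.001]
ft_force: [-0.4, -0.2, -0.2]
grip_width: 0.53
grip_force: 0.0
```

Emit:
step_arm --commands '[{"travel":[0,0,0],"turn":[0,0,0]},{"travel":[0,0,0],"turn":[0,0,0]},{"travel":[0,0,0],"turn":[0,0,0]},{"travel":[0,0,0],"turn":[0,0,0]}]'

```text
time: 14.75
position: [0.4503, 0.0139, 0.0719]
tool_rot: [0.618, 3.08, -0.0]
ft_force: [-1.4, -0.5, 2.0]
grip_width: 0.358
grip_force: 25.0
```

Emit:
step_arm --commands '[{"travel":[0,0,-0.01],"turn":[0,0,0]},{"travel":[0,0,-0.035],"turn":[0,0,0]},{"travel":[0,0,-0.075],"turn":[0,0,0]},{"travel":[0,0,-0.1],"turn":[0,0,0]},{"travel":[0,0,-0.1],"turn":[0,0,0]}]'

```text
time: 15.25
position: [0.4525, 0.0143, 0.1752]
tool_rot: [0.616, 3.074, 0.005]
ft_force: [0.9, 0.2, -4.8]
grip_width: 0.362
grip_force: 25.0
```

Emit:
step_arm --commands '[{"travel":[-0.03,-0.005,-0.02],"turn":[0,0,0]},{"travel":[-0.07,-0.012,-0.02],"turn":[0,0,0]},{"travel":[-0.11,-0.019,-0.02],"turn":[0,0,0]},{"travel":[-0.15,-0.026,-0.02],"turn":[0,0,0]},{"travel":[-0.185,-0.032,-0.01],"turn":[0,0,0]}]'

```text
time: 15.75
position: [0.6099, -0.0879, 0.1806]
tool_rot: [-0.618, -3.08, 0.001]
ft_force: [1.4, -0.5, -3.3]
grip_width: 0.362
grip_force: 25.0
```

Emit:
step_arm --commands '[{"travel":[-0.02,-0.004,0],"turn":[0,0,0]},{"travel":[-0.026,-0.005,0.01],"turn":[0,0,0]},{"travel":[-0.026,-0.005,0.01],"turn":[0,0,0]},{"travel":[-0.026,-0.005,0.01],"turn":[0,0,0]}]'

```text
time: 16.15
position: [0.629, -0.1003, 0.17]
tool_rot: [-0.616, -3.077, -0.001]
ft_force: [-0.7, 0.5, -3.8]
grip_width: 0.364
grip_force: 25.0
```

Run:
```python
from h import *
wdisc('yellow',.02,(.631,-.101))
```

```text
yellow [ 278  156   76   61 1147] [315. 194.] [75. 77.] world [ 0.6314 -0.1023  0.02  ] tool shift [-0.0036 -0.0008  0.15  ]
yellow [ 282  202   68   38 1120] [316. 226.] [46. 66.] world [ 0.6664 -0.1159  0.02  ] tool shift [-0.0412  0.      0.1499]
t 16.15 pos [ 0.629  -0.1003  0.17  ] rv [-6.1600e-01 -3.0766e+00 -7.0000e-04]
```

Emit:
step_arm --commands '[{"travel":[-0.001,0,0.03],"turn":[0,0,0]},{"travel":[-0.001,0,0.06],"turn":[0,0,0]},{"travel":[-0.001,0,0.08],"turn":[0,0,0]},{"travel":[-0.001,0,0.09],"turn":[0,0,0]},{"travel":[-0.001,0,0.095],"turn":[0,0,0]}]'

```text
time: 16.7
position: [0.631, -0.1009, 0.0764]
tool_rot: [-0.616, -3.08, -0.001]
ft_force: [0.8, 0.1, -4.4]
grip_width: 0.363
grip_force: 25.0
```

Emit:
step_arm --commands '[{"travel":[0,0,0.002],"turn":[0,0,0]},{"travel":[0,0,0.003],"turn":[0,0,0]},{"travel":[0,0,0.004],"turn":[0,0,0]},{"travel":[0,0,0.005],"turn":[0,0,0]},{"travel":[0,0,0.005],"turn":[0,0,0]}]'

```text
time: 17.2
position: [0.6318, -0.1018, 0.0721]
tool_rot: [0.617, 3.08, 0.0]
ft_force: [-0.9, -0.5, -4.1]
grip_width: 0.359
grip_force: 25.0
```

Emit:
step_arm --commands '[{"travel":[0,0,0.0005],"turn":[0,0,0]},{"travel":[0,0,0.0005],"turn":[0,0,0]}]'

```text
time: 17.4
position: [0.6319, -0.1019, 0.0721]
tool_rot: [0.617, 3.08, 0.001]
ft_force: [-3.0, -0.0, 1.8]
grip_width: 0.36
grip_force: 25.0
```

Emit:
step_arm --commands '[{"travel":[0,0,0.0003],"turn":[0,0,0]},{"travel":[0,0,0.0003],"turn":[0,0,0]}]'

```text
time: 17.6
position: [0.632, -0.1019, 0.0721]
tool_rot: [0.618, 3.079, 0.001]
ft_force: [-3.2, 2.1, 5.5]
grip_width: 0.36
grip_force: 25.0
```

Emit:
step_arm --commands '[{"travel":[0,0,0],"turn":[0,0,0]},{"travel":[0,0,0],"turn":[0,0,0]},{"travel":[0,0,0],"turn":[0,0,0]},{"travel":[0,0,0],"turn":[0,0,0]},{"travel":[0,0,0],"turn":[0,0,0]}]' --gripper 0.9

```text
time: 18.1
position: [0.6316, -0.1019, 0.0708]
tool_rot: [0.618, 3.08, -0.0]
ft_force: [-0.2, 0.0, -0.0]
grip_width: 0.732
grip_force: 0.0
```

Emit:
step_arm --commands '[{"travel":[0,0,-0.01],"turn":[0,0,0]},{"travel":[0,0,-0.04],"turn":[0,0,0]},{"travel":[0,0,-0.08],"turn":[0,0,0]},{"travel":[0,0,-0.115],"turn":[0,0,0]},{"travel":[0,0,-0.13],"turn":[0,0,0]}]'

```text
time: 18.6
position: [0.6334, -0.1026, 0.2058]
tool_rot: [0.617, 3.074, 0.002]
ft_force: [0.1, -0.4, 1.2]
grip_width: 0.893
grip_force: 0.0
```

Emit:
step_arm --commands '[{"travel":[0.022,0.037,0],"turn":[0,0,0]},{"travel":[0.044,0.074,0],"turn":[0,0,0]},{"travel":[0.066,0.111,0],"turn":[0,0,0]},{"travel":[0.088,0.148,0],"turn":[0,0,0]},{"travel":[0.1105,0.185,0],"turn":[0,0,0]}]'

```text
time: 19.1
position: [0.6002, 0.113, 0.2007]
tool_rot: [-0.618, -3.08, 0.0]
ft_force: [0.3, 0.1, -1.6]
grip_width: 0.897
grip_force: 0.0
```

Emit:
step_arm --commands '[{"travel":[0,0,0],"turn":[0,0,0]},{"travel":[0,0,0],"turn":[0,0,0]},{"travel":[0,0,0],"turn":[0,0,0]}]'

```text
time: 19.4
position: [0.6011, 0.1097, 0.2009]
tool_rot: [0.621, 3.08, -0.002]
ft_force: [0.2, 0.0, -0.0]
grip_width: 0.905
grip_force: 0.0
```

Run:
```python
from h import *
wdisc('blue',.09,(.6,.112))
```

```text
blue [297 167  43  35 567] [318. 189.] [43. 44.] world [0.5898 0.1163 0.09  ] tool shift [0.013  0.0019 0.1108]
blue [305 188  26  25 362] [318. 200.] [25. 26.] world [0.6006 0.1119 0.09  ] tool shift [0.0014 0.002  0.1109]
t 19.4 pos [0.6011 0.1097 0.2009] rv [ 6.2060e-01  3.0795e+00 -1.8000e-03]
```

Emit:
step_arm --commands '[{"travel":[0,0,0.04],"turn":[0,0,0]},{"travel":[0,0,0.08],"turn":[0,0,0]},{"travel":[0,0,0.11],"turn":[0,0,0]},{"travel":[0,0,0.122],"turn":[0,0,0]},{"travel":[0,0,0.129],"turn":[0,0,0]}]'

```text
time: 19.95
position: [0.6009, 0.1099, 0.0712]
tool_rot: [-0.621, -3.079, 0.002]
ft_force: [0.3, 0.1, 1.4]
grip_width: 0.897
grip_force: 0.0
```

Emit:
step_arm --commands '[{"travel":[0,0,0],"turn":[0,0,0]},{"travel":[0,0,0],"turn":[0,0,0]},{"travel":[0,0,0],"turn":[0,0,0]},{"travel":[0,0,0],"turn":[0,0,0]},{"travel":[0,0,0],"turn":[0,0,0]}]' --gripper 0.2 --force 25

```text
time: 20.45
position: [0.6014, 0.1117, 0.0728]
tool_rot: [0.617, 3.079, 0.001]
ft_force: [-0.3, -0.8, 0.0]
grip_width: 0.532
grip_force: 0.0
```

Emit:
step_arm --commands '[{"travel":[0,0,0],"turn":[0,0,0]},{"travel":[0,0,0],"turn":[0,0,0]},{"travel":[0,0,0],"turn":[0,0,0]},{"travel":[0,0,0],"turn":[0,0,0]}]'

```text
time: 20.85
position: [0.601, 0.1116, 0.0721]
tool_rot: [0.617, 3.08, 0.0]
ft_force: [-0.7, 0.5, 1.6]
grip_width: 0.36
grip_force: 25.0
```

Emit:
step_arm --commands '[{"travel":[0,0,-0.01],"turn":[0,0,0]},{"travel":[0,0,-0.035],"turn":[0,0,0]},{"travel":[0,0,-0.075],"turn":[0,0,0]},{"travel":[0.01,-0.015,-0.1],"turn":[0,0,0]},{"travel":[0.03,-0.046,-0.1],"turn":[0,0,0]}]'

```text
time: 21.35
position: [0.559, 0.0822, 0.1763]
tool_rot: [0.612, 3.073, 0.006]
ft_force: [0.9, -1.2, -2.8]
grip_width: 0.36
grip_force: 25.0
```

Emit:
step_arm --commands '[{"travel":[0.022,-0.033,0],"turn":[0,0,0]},{"travel":[0.044,-0.067,0],"turn":[0,0,0]},{"travel":[0.062,-0.093,0],"turn":[0,0,0]},{"travel":[0.068,-0.103,0],"turn":[0,0,0]},{"travel":[0.068,-0.103,0],"turn":[0,0,0]}]'

```text
time: 21.85
position: [0.4519, 0.0108, 0.1721]
tool_rot: [-0.621, -3.079, -0.002]
ft_force: [0.8, 0.4, -3.7]
grip_width: 0.363
grip_force: 25.0
```

Run:
```python
from h import *
wdisc('blue',.02,(.453,.012))
```

```text
blue [ 279  153   77   62 1434] [317. 190.] [75. 76.] world [0.4522 0.0125 0.02  ] tool shift [0.0004 0.0015 0.1521]
blue [ 282  202   69   37 1269] [316. 225.] [47. 66.] world [ 0.4907 -0.005   0.02  ] tool shift [-0.0419  0.0003  0.152 ]
t 21.85 pos [0.4519 0.0108 0.1721] rv [-6.2050e-01 -3.0793e+00 -2.0000e-03]
```

Emit:
step_arm --commands '[{"travel":[0,0,0.03],"turn":[0,0,0]},{"travel":[0,0,0.06],"turn":[0,0,0]},{"travel":[0,0,0.08],"turn":[0,0,0]},{"travel":[0,0,0.09],"turn":[0,0,0]},{"travel":[0,0,0.095],"turn":[0,0,0]}]'

```text
time: 22.4
position: [0.4536, 0.0122, 0.0762]
tool_rot: [-0.616, -3.08, 0.002]
ft_force: [0.2, -0.3, -4.1]
grip_width: 0.359
grip_force: 25.0
```

Emit:
step_arm --commands '[{"travel":[0,0,0.002],"turn":[0,0,0]},{"travel":[0,0,0.003],"turn":[0,0,0]},{"travel":[0,0,0.004],"turn":[0,0,0]},{"travel":[0,0,0.005],"turn":[0,0,0]},{"travel":[0,0,0.005],"turn":[0,0,0]}]'

```text
time: 22.9
position: [0.4533, 0.0118, 0.0723]
tool_rot: [0.618, 3.08, 0.001]
ft_force: [0.2, -0.2, -3.0]
grip_width: 0.363
grip_force: 25.0
```

Emit:
step_arm --commands '[{"travel":[0,0,0.0005],"turn":[0,0,0]},{"travel":[0,0,0.0005],"turn":[0,0,0]}]'

```text
time: 23.1
position: [0.4534, 0.0118, 0.0721]
tool_rot: [0.618, 3.08, 0.001]
ft_force: [-1.7, -1.3, 2.3]
grip_width: 0.363
grip_force: 25.0
```

Emit:
step_arm --commands '[{"travel":[0,0,0.0003],"turn":[0,0,0]},{"travel":[0,0,0.0003],"turn":[0,0,0]}]'

```text
time: 23.3
position: [0.4534, 0.0118, 0.0721]
tool_rot: [0.618, 3.08, 0.001]
ft_force: [-3.0, -0.7, 5.2]
grip_width: 0.359
grip_force: 25.0
```

Emit:
step_arm --commands '[{"travel":[0,0,0],"turn":[0,0,0]},{"travel":[0,0,0],"turn":[0,0,0]},{"travel":[0,0,0],"turn":[0,0,0]},{"travel":[0,0,0],"turn":[0,0,0]},{"travel":[0,0,0],"turn":[0,0,0]}]' --gripper 0.9

```text
time: 23.8
position: [0.4531, 0.0118, 0.0711]
tool_rot: [0.618, 3.08, 0.0]
ft_force: [-0.2, -0.9, -0.5]
grip_width: 0.724
grip_force: 0.0
```

Emit:
step_arm --commands '[{"travel":[0,0,-0.01],"turn":[0,0,0]},{"travel":[0,0,-0.04],"turn":[0,0,0]},{"travel":[0,0,-0.08],"turn":[0,0,0]},{"travel":[0,0,-0.115],"turn":[0,0,0]},{"travel":[0,0,-0.13],"turn":[0,0,0]}]'

```text
time: 24.3
position: [0.4549, 0.0117, 0.2055]
tool_rot: [0.617, 3.075, 0.005]
ft_force: [0.8, -0.9, -0.1]
grip_width: 0.898
grip_force: 0.0
```

Emit:
step_arm --commands '[{"travel":[-0.012,-0.04,0],"turn":[0,0,0]},{"travel":[-0.024,-0.082,0],"turn":[0,0,0]},{"travel":[-0.037,-0.124,0],"turn":[0,0,0]},{"travel":[-0.05,-0.166,0],"turn":[0,0,0]},{"travel":[-0.062,-0.2075,0],"turn":[0,0,0]}]'

```text
time: 24.8
position: [0.43, -0.2055, 0.2021]
tool_rot: [0.618, 3.079, 0.001]
ft_force: [0.1, 0.3, 0.9]
grip_width: 0.9
grip_force: 0.0
```

Emit:
step_arm --commands '[{"travel":[0,0,0],"turn":[0,0,0]},{"travel":[0,0,0],"turn":[0,0,0]},{"travel":[0,0,0],"turn":[0,0,0]}]'

```text
time: 25.1
position: [0.4306, -0.2023, 0.2014]
tool_rot: [0.615, 3.081, 0.001]
ft_force: [0.5, 0.2, 0.4]
grip_width: 0.903
grip_force: 0.0
```

Run:
```python
from h import *
wdisc('green',.084,(.43,-.203))
```

```text
green [294 169  41  32 448] [314. 189.] [41. 41.] world [ 0.4202 -0.1999  0.084 ] tool shift [ 0.0106 -0.0018  0.1174]
green [302 189  24  24 271] [314. 200.] [23. 24.] world [ 0.4307 -0.2045  0.084 ] tool shift [-0.0009 -0.0021  0.1174]
t 25.1 pos [ 0.4306 -0.2023  0.2014] rv [6.1510e-01 3.0807e+00 1.2000e-03]
```

Emit:
step_arm --commands '[{"travel":[0,-0.0005,0.04],"turn":[0,0,0]},{"travel":[0,-0.0005,0.08],"turn":[0,0,0]},{"travel":[0,-0.0005,0.115],"turn":[0,0,0]},{"travel":[0,-0.0005,0.129],"turn":[0,0,0]},{"travel":[0,-0.0005,0.136],"turn":[0,0,0]}]'

```text
time: 25.65
position: [0.4297, -0.203, 0.0641]
tool_rot: [-0.615, -3.079, 0.0]
ft_force: [-0.0, -0.1, -0.6]
grip_width: 0.901
grip_force: 0.0
```

Emit:
step_arm --commands '[{"travel":[0,0,0],"turn":[0,0,0]},{"travel":[0,0,0],"turn":[0,0,0]},{"travel":[0,0,0],"turn":[0,0,0]},{"travel":[0,0,0],"turn":[0,0,0]},{"travel":[0,0,0],"turn":[0,0,0]}]' --gripper 0.2 --force 25

```text
time: 26.15
position: [0.4306, -0.2041, 0.0658]
tool_rot: [0.617, 3.079, 0.001]
ft_force: [0.1, 0.4, -0.8]
grip_width: 0.533
grip_force: 0.0
```

Emit:
step_arm --commands '[{"travel":[0,0,0],"turn":[0,0,0]},{"travel":[0,0,0],"turn":[0,0,0]},{"travel":[0,0,0],"turn":[0,0,0]},{"travel":[0,0,0],"turn":[0,0,0]}]'

```text
time: 26.55
position: [0.4302, -0.2042, 0.0653]
tool_rot: [0.618, 3.08, -0.0]
ft_force: [-0.8, -0.6, 2.1]
grip_width: 0.362
grip_force: 25.0
```

Emit:
step_arm --commands '[{"travel":[0,0,-0.01],"turn":[0,0,0]},{"travel":[0,0,-0.035],"turn":[0,0,0]},{"travel":[0,0,-0.075],"turn":[0,0,0]},{"travel":[0,0,-0.115],"turn":[0,0,0]},{"travel":[0,0,-0.13],"turn":[0,0,0]}]'

```text
time: 27.05
position: [0.4313, -0.2049, 0.1988]
tool_rot: [0.618, 3.075, 0.001]
ft_force: [0.8, 0.1, -4.9]
grip_width: 0.36
grip_force: 25.0
```

Emit:
step_arm --commands '[{"travel":[-0.002,0.025,0],"turn":[0,0,0]},{"travel":[-0.007,0.07,0],"turn":[0,0,0]},{"travel":[-0.011,0.115,0],"turn":[0,0,0]},{"travel":[-0.016,0.16,0],"turn":[0,0,0]},{"travel":[-0.02,0.205,0],"turn":[0,0,0]}]'

```text
time: 27.55
position: [0.5275, -0.021, 0.1949]
tool_rot: [-0.618, -3.079, 0.0]
ft_force: [1.3, -0.1, -4.8]
grip_width: 0.36
grip_force: 25.0
```

Emit:
step_arm --commands '[{"travel":[-0.005,0.045,0],"turn":[0,0,0]},{"travel":[-0.009,0.09,0],"turn":[0,0,0]},{"travel":[-0.013,0.13,0.005],"turn":[0,0,0]},{"travel":[-0.016,0.1525,0.017],"turn":[0,0,0]},{"travel":[-0.016,0.1525,0.017],"turn":[0,0,0]}]'

```text
time: 28.05
position: [0.6, 0.1173, 0.1752]
tool_rot: [-0.606, -3.078, 0.002]
ft_force: [-0.7, 0.3, -5.3]
grip_width: 0.363
grip_force: 25.0
```

Run:
```python
from h import *
wdisc('green',.02,(.601,.112))
```

```text
green [ 276  157   74   60 1122] [312. 193.] [73. 73.] world [0.6009 0.1123 0.02  ] tool shift [-0.0034 -0.004   0.1552]
green [ 283  205   67   32 1093] [316. 226.] [42. 64.] world [0.6399 0.1005 0.02  ] tool shift [-4.40e-02 -1.00e-04  1.55e-01]
t 28.05 pos [0.6    0.1173 0.1752] rv [-6.0630e-01 -3.0781e+00  1.8000e-03]
```

Emit:
step_arm --commands '[{"travel":[0,0,0],"turn":[0,0,0]},{"travel":[0,0,0.03],"turn":[0,0,0]},{"travel":[0,0,0.065],"turn":[0,0,0]},{"travel":[0,0,0.09],"turn":[0,0,0]},{"travel":[0,0,0.1],"turn":[0,0,0]}]'

```text
time: 28.6
position: [0.599, 0.1098, 0.0761]
tool_rot: [-0.62, -3.076, 0.004]
ft_force: [0.1, -1.0, -5.3]
grip_width: 0.363
grip_force: 25.0
```

Emit:
step_arm --commands '[{"travel":[0,0,0.002],"turn":[0,0,0]},{"travel":[0,0,0.003],"turn":[0,0,0]},{"travel":[0,0,0.004],"turn":[0,0,0]},{"travel":[0,0,0.005],"turn":[0,0,0]},{"travel":[0,0,0.005],"turn":[0,0,0]}]'

```text
time: 29.1
position: [0.6016, 0.1121, 0.0739]
tool_rot: [0.617, 3.079, 0.001]
ft_force: [0.8, -1.3, -5.0]
grip_width: 0.361
grip_force: 25.0
```

Emit:
step_arm --commands '[{"travel":[0,0,0.0005],"turn":[0,0,0]},{"travel":[0,0,0.0005],"turn":[0,0,0]}]'

```text
time: 29.3
position: [0.6012, 0.112, 0.0728]
tool_rot: [0.617, 3.08, 0.0]
ft_force: [0.2, 0.4, -5.2]
grip_width: 0.364
grip_force: 25.0
```

Emit:
step_arm --commands '[{"travel":[0,0,0.0005],"turn":[0,0,0]},{"travel":[0,0,0.001],"turn":[0,0,0]},{"travel":[0,0,0.001],"turn":[0,0,0]}]'

```text
time: 29.6
position: [0.6011, 0.1119, 0.0715]
tool_rot: [-0.618, -3.08, 0.0]
ft_force: [-0.2, 0.1, -4.7]
grip_width: 0.358
grip_force: 25.0
```

Emit:
step_arm --commands '[{"travel":[0,0,0.0005],"turn":[0,0,0]},{"travel":[0,0,0.0007],"turn":[0,0,0]},{"travel":[0,0,0.0007],"turn":[0,0,0]}]'

```text
time: 29.9
position: [0.6012, 0.1119, 0.0714]
tool_rot: [0.618, 3.08, 0.0]
ft_force: [-1.7, -0.9, -0.7]
grip_width: 0.362
grip_force: 25.0
```

Touching. Another 0.3 mm, release, rise and back away clear of the top view.

Emit:
step_arm --commands '[{"travel":[0,0,0.0003],"turn":[0,0,0]},{"travel":[0,0,0.0003],"turn":[0,0,0]}]'

```text
time: 30.1
position: [0.6013, 0.1118, 0.0714]
tool_rot: [0.618, 3.08, 0.001]
ft_force: [-3.0, -0.9, 2.1]
grip_width: 0.36
grip_force: 25.0
```

Emit:
step_arm --commands '[{"travel":[0,0,0],"turn":[0,0,0]},{"travel":[0,0,0],"turn":[0,0,0]},{"travel":[0,0,0],"turn":[0,0,0]},{"travel":[0,0,0],"turn":[0,0,0]},{"travel":[0,0,0],"turn":[0,0,0]}]' --gripper 0.9

```text
time: 30.6
position: [0.6013, 0.112, 0.0706]
tool_rot: [0.618, 3.08, 0.0]
ft_force: [-0.4, -0.2, -0.3]
grip_width: 0.729
grip_force: 0.0
```

Emit:
step_arm --commands '[{"travel":[0,0,-0.01],"turn":[0,0,0]},{"travel":[0,0,-0.04],"turn":[0,0,0]},{"travel":[0,0,-0.08],"turn":[0,0,0]},{"travel":[0,0,-0.12],"turn":[0,0,0]},{"travel":[0,0,-0.16],"turn":[0,0,0]}]'

```text
time: 31.1
position: [0.6011, 0.1117, 0.2331]
tool_rot: [0.618, 3.079, 0.001]
ft_force: [0.4, 0.8, 0.1]
grip_width: 0.898
grip_force: 0.0
```

Emit:
step_arm --commands '[{"travel":[0.035,0.03,0],"turn":[0,0,0]},{"travel":[0.07,0.06,0],"turn":[0,0,0]},{"travel":[0.105,0.09,0],"turn":[0,0,0]},{"travel":[0.14,0.12,0],"turn":[0,0,0]},{"travel":[0.175,0.15,0],"turn":[0,0,0]}]'

```text
time: 31.6
position: [0.4967, 0.3193, 0.2319]
tool_rot: [0.618, 3.079, 0.002]
ft_force: [1.2, 0.7, 0.3]
grip_width: 0.899
grip_force: 0.0
```

Emit:
step_arm --commands '[{"travel":[0.035,0.03,0],"turn":[0,0,0]},{"travel":[0.07,0.06,0],"turn":[0,0,0]},{"travel":[0.105,0.09,0],"turn":[0,0,0]},{"travel":[0.14,0.12,0],"turn":[0,0,0]},{"travel":[0.175,0.15,0],"turn":[0,0,0]}]'

```text
time: 32.1
position: [0.393, 0.5252, 0.2318]
tool_rot: [0.618, 3.08, 0.002]
ft_force: [0.8, 0.7, 0.0]
grip_width: 0.899
grip_force: 0.0
```

Emit:
step_arm --commands '[{"travel":[0,0,0],"turn":[0,0,0]},{"travel":[0,0,0],"turn":[0,0,0]},{"travel":[0,0,0],"turn":[0,0,0]}]'

```text
time: 32.4
position: [0.3952, 0.5224, 0.2312]
tool_rot: [0.62, 3.078, -0.0]
ft_force: [1.2, -0.6, -0.1]
grip_width: 0.901
grip_force: 0.0
```

Run:
```python
from h import *
cv2.imwrite('pics/top9.png',ctrl.get_image('top')[:,:,::-1])
cv2.imwrite('pics/scene9.png',ctrl.get_image('scene')[:,:,::-1])
```

```text
(no output)
```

View pics/top9.png

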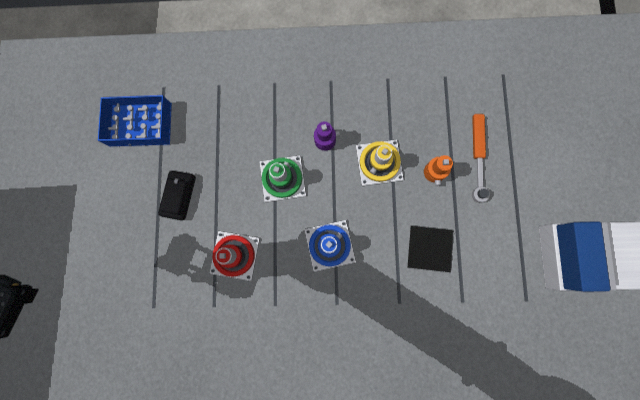

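View pics/scene9.png

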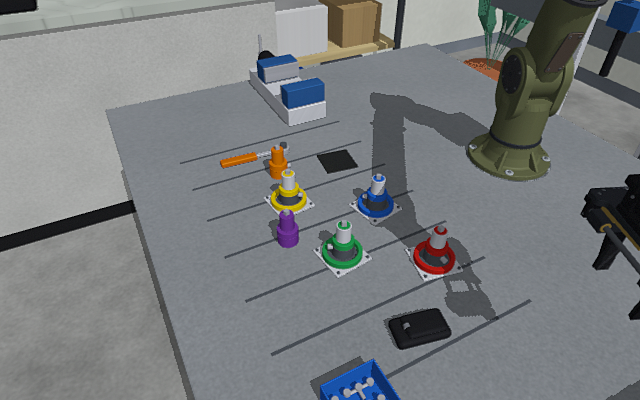

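Both views show every sensor upright in its own colour: red (235,256), blue (330,246), yellow (380,160), green (283,177). The mouse, ratchet and decoys have not moved, so I'm handing in.

```bash
python3 -c "
from bench import ctrl
print(ctrl.close_job())"
```

```text
the job is handed in; nothing more can be done
None
```

The job is handed in: all four sensors stand upright and released in the seats of their own colours, the ratchet and mouse were left where they lay, and it took about 33 s of robot time.

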